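# Push a lens-tube ring under the spring-closed dust flap

### The job

Put the black lens-tube ring away in the dust chamber: with one fingertip press the yellow wing down and keep it down, so that the blue flap stays open, while the other fingertip pushes the ring along the white lane until it is wholly inside, under the flap's place; then draw the fingers back out of the lane and let the flap spring fully shut behind it. Only push the ring flat on the deck, never lift or tip it, and leave everything else standing where it is.

Things in the scene. Friction and masses are not known exactly. Their poses are not given: they have to be found in the camera images.
- chamber: Dust chamber fixed to the bench: a level white lane leads into a small chamber under a blue flap. Origin: on the bench (z = 0), under the hinge line, at the plane of the mouth. x points along the lane into the chamber (roughly away from the robot, turned up to 0.3 rad), y to the left, z up; chamber coordinates below are in this frame, mm. Chamber inside x = 3 to 48, walls 14 high, no roof but the flap.
- lane (a point): Point on the lane's floor (the deck, 16 above the bench), chamber x = -60, y = -30 (mid-lane). The deck runs from x = -110 to 52. The lane is 36 wide, y = -12 to -48, between aluminium rails 4 thick and, before the mouth, 6 high above the deck.
- mouth (a point): Middle of the chamber's mouth, on the deck: chamber x = 0, y = -30, z = 16.
- hinge_front (a point): Front end of the hinge rod's axis, chamber x = -104, y = 0, z = 33. The rod is 6 thick and runs along x to x = 52, between the wing on its left and the lane on its right, in two brackets at x = -107 and 54, 39 high above the bench.
- flap (a joint): Angle of the blue flap with its yellow wing (one rigid part) about the hinge rod, rad: 0 shut, 1.6 fully open (stop). A spring shuts it. The blue plate covers the chamber (x = 0 to 52, y = -4 to -53, 17 above the deck). Open at 1.3 or more it stands nearly upright, within about 24 of the hinge line, its top 86 above the bench; the right of the lane, y = -25 to -48, is then free for a finger.
- lip (a point): Lower right corner of the flap's front lip, moves with the flap. Shut, the lip (x = 0 to 3, y = -12 to -48) hangs to 5 above the deck and bars the lane; pushing the ring against it does not open it.
- wing (a point): Middle of the outer edge of the yellow wing with a black rubber strip, moves with the flap. The wing is a plate x = -104 to 48, reaching 38 out from the hinge; shut it slopes up to the left at 45 degrees, edge at y = 27, z = 60. A fingertip at about y = 26 lowered to 5 above the deck's height holds the flap at about 1.3 or more with 2 to 5 N, anywhere along the wing, and may slide along it.
- ring: Black lens-tube ring lying flat on the deck in the lane before the mouth, 31 mm across, 12 mm high, about 20 g; origin: centre of its underside. It is wholly inside when its centre stands at chamber x = 19 to 32 mm.
- optic_box: clear flat optics box, 58 x 64 x 18 mm; loose bystander on the bench, not to be moved; origin: near the centre of its underside.
- flux_jar: orange jar with black lid, 41 mm across, 37 mm high; loose bystander on the bench, not to be moved; origin: near the centre of its underside.
- dropper_bottle: white dropper bottle with red cap, 32 mm across, 95 mm high; loose bystander on the bench, not to be moved; origin: near the centre of its underside.
- tissue_box: white packet of lens tissue, 50 x 72 x 28 mm; loose bystander on the bench, not to be moved; origin: near the centre of its underside.
- solder_spool: solder spool with blue flanges, 62 mm across, 39 mm high; loose bystander on the bench, not to be moved; origin: near the centre of its underside.
- lens_mount: lens in a black round mount on a post, 26 x 40 x 79 mm; loose bystander on the bench, not to be moved; origin: near the centre of its underside.

How it is judged:
By the outcome, as a careful person would: the job done as asked, in the order asked, and still so for the second after the job is handed in, with the robot touching nothing.
It also fails if it takes over 35 s, if anything falls off the work surface, if the arm or the gripper's body presses on something with over 40 N, if the wrist force passes 120 N, or if a joint passes its speed limit or range.

### The arm

A 6-joint arm with a two-finger parallel gripper is mounted at the origin on a cart in front of the work surface, level with it; the furniture and walls round the work are solid. World frame = base frame: x ahead of the robot, y to its left, z up, the work surface at z = 0. Lengths are in mm, angles in degrees, forces in N, time in s.
With the tool pointing down it reaches from about 300 to 750 mm from the base axis. Payload 8.5 kg.
Tool frame: the origin (TCP) lies between the finger pads; the fingertips stand 11 mm ahead of it and the grasp point (between the pads) lies 8 mm behind it; z points along the fingers, y is the line along which they close (so a half turn about z gives the same grasp; the last joint's range is limited). The gripper opens to 88 mm and grips with 3 to 60 N. Pads are 18 mm wide; open, the fingers measure 123 mm over their backs; the gripper's body (75 mm by 187 mm) begins 45 mm behind the grasp point.
Start: joints at [-84.643, 21.807, 74.336, -0, 83.858, -12.336], TCP at [167.148, -523.967, 217.748] pointing down, gripper open.
Joint ranges: [-178.18, 178.18], [-50.72, 133.34], [12.68, 142.11], [-81.47, 261.47], [9.98, 163.14], [-165.26, 165.26]. Speed limits (degrees/s): [136.94, 136.94, 180, 180, 180, 180].

### API

Orientations are given as a 3x3 rotation matrix whose columns are the frame's x, y, z axes.
In Python, from plant import sensors, imaging, finish_job gives the robot as it stands.
- The arm moves only by the tool play_rows, never from a script. Its argument "moves" is text: rows parted by semicolons, each of 7 numbers parted by spaces: the turn, a rotation vector about the tool's x, y, z in rad, then the shift along the tool's x, y, z in m, then the closure, from -1 (fully open) to 1 (shut). In form: ax ay az tx ty tz fingers; .... A call has exactly 10 rows; each row shifts and turns the commanded pose from where the row before left it, along the tool's axes as they then stand; what a row does not reach is not made up. A row lasts 1/10 s, in which the tool goes at most 50 mm and 8.59 degrees, less where a joint would pass 70% of its speed; a pose out of reach is approached as far as the arm can. A call with a gripper value outside its range is refused whole. The fingers move at their own pace and stop on an object; "newtons" is the grip in N (left out, the last holds). Time passes only in rows, so rows that do not move let the fingers close, or fill a call up. It gives the time, the measured TCP pose, the force, the opening and the grip force at its end, in the units of the state.
- sensors.get_obs(): the state, without advancing time (a new reading comes with each control period).
- imaging.camera(name): name is "side" or "top"; returns a dict with "image" (400x640x3 uint8, red, green, blue), "K" (3x3 intrinsics, pixels), "D" ([k1, k2, p1, p2, k3] as OpenCV has them; the pictures are not rectified), "position" and "rotation" of the camera in the world. Camera axes: x right, y down, z forward; pixel columns grow to the right and rows downward; lengths in mm; the calibration is good to about 2 mm. A picture is of the moment at which its call begins. There is no depth.
- finish_job(): hands the job in; it is judged then, once.
The state is a dict: "t": time; "joints": joint angles; "joint_velocities": joint speeds; "joint_torque": joint torques, N m; "eef_pos": TCP position; "tool_rot": TCP orientation; "contact_force": force on the tool from outside, world axes, zero at the start; "wrist_torque": the same for the moment, N m; "opening": opening from 0.0 (shut) to 1.0 (fully open); "grip_force": force on a finger pad.
Only numpy, scipy, OpenCV 4.12 (cv2) and the standard library are available. Lean on these libraries where they do the work, as an engineer would, in place of code of your own. Each camera call takes 0.05 s, during which the arm holds its last target. There are 200 camera calls.

## Working session

There is one attempt and no reset: what is moved stays moved. The work goes in short steps, Python scripts to look and compute and a tool call to move; the robot and the scene stay as the last step left them, time stands still between calls to the robot, and variables do not carry over. Pictures are saved under pics/ and viewed, at most 10 in all, crops included, and the job is handed in when it is done.

Besides the shell and the picture viewer there is one more tool, called after "Call:" as name(argument=value, ...) on one line, values as JSON. play_rows: Moves the arm, as the interface text tells. Its arguments: {"type":"object","properties":{"moves":{"type":"string"},"newtons":{"type":"number"}},"required":["moves"]}

```bash
mkdir -p pics
python3 - <<'E'
from plant import sensors, imaging
import cv2,pickle
o=sensors.get_obs();print(o)
d={}
for n in("side","top"):
    c=imaging.camera(n);d[n]=c;cv2.imwrite(f"pics/{n}0.png",c["image"][:,:,::-1]);print(n,c["K"],c["D"],c["position"],c["rotation"])
pickle.dump(d,open("c0.pkl","wb"))
E
```

```text
{'t': 0.0, 'joints': array([-8.46430265e+01,  2.18415772e+01,  7.43827903e+01, -8.91866345e-04,
        8.38571010e+01, -1.23373130e+01]), 'joint_velocities': array([-0.02089317, -0.03939682,  0.08662135, -0.00161315, -0.03821263,
       -0.0831254 ]), 'joint_torque': array([-1.30935270e-03, -4.37937605e+01, -2.24554628e+01,  7.12138298e-02,
        3.52816621e-02, -1.24185863e-04]), 'eef_pos': array([ 167.11754381, -523.68766106,  217.14383937]), 'tool_rot': array([[ 9.52691306e-01,  3.03939556e-01, -1.48157910e-04],
       [ 3.03939455e-01, -9.52690300e-01,  1.41423780e-03],
       [ 2.88694205e-04, -1.39236309e-03, -9.99998989e-01]]), 'contact_force': array([-0.27778285, -0.42667532,  0.64038667]), 'wrist_torque': array([-0.04825357,  0.01281791, -0.02303344]), 'grip_force': 0.0, 'opening': 0.9971294819524555}
side [[400.14225072   0.         318.90476394]
 [  0.         400.14225072 202.14985055]
 [  0.           0.           1.        ]] [-0.0879569  0.         0.         0.         0.       ] [ 360.80471872 -849.46418512  510.09817421] [[ 0.95384957 -0.13774629  0.26682756]
 [-0.300103   -0.40636453  0.86302147]
 [-0.01044875 -0.90326841 -0.42894871]]
top [[381.97140266   0.         323.75165247]
 [  0.         381.97140266 201.21397863]
 [  0.           0.           1.        ]] [-0.07166984  0.          0.          0.          0.        ] [ 574.1957059    47.25279071 1112.69575803] [[ 0.00603681 -0.99785509  0.06518267]
 [-0.99959605 -0.00421133  0.02810681]
 [-0.02777202 -0.06532601 -0.99747743]]
```

View pics/top0.png

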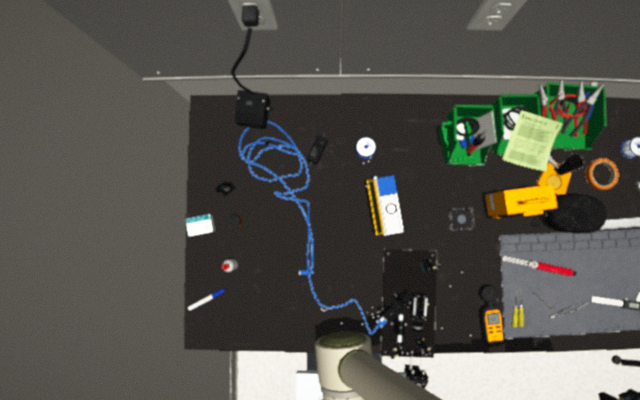

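View pics/side0.png

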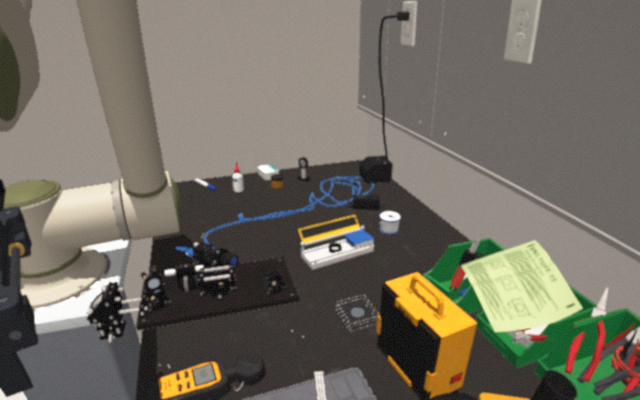

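The top view shows the chamber at about (385,205): blue flap (388,185), ring (391,209), yellow wing (373,207) on its left. The side view shows the ring at (335,247) in the lane.

```bash
cat > h.py <<'E'
import cv2,numpy as np
def ray(c,uv):
    p=cv2.undistortPoints(np.array(uv,float).reshape(-1,1,2),c["K"],np.array(c["D"]))[:,0]
    d=np.c_[p,np.ones(len(p))]@np.array(c["rotation"]).T
    return np.array(c["position"]),d
def plane(c,uv,z):
    o,d=ray(c,uv);return o+d*((z-o[2])/d[:,2])[:,None]
def proj(c,P):
    R=np.array(c["rotation"]);t=-R.T@c["position"]
    return cv2.projectPoints(np.array(P,float).reshape(-1,1,3),cv2.Rodrigues(R.T)[0],t,c["K"],np.array(c["D"]))[0][:,0]
E
python3 - <<'E'
import pickle,cv2,numpy as np
from h import *
d=pickle.load(open("c0.pkl","rb"))
t=d["top"]["image"];s=d["side"]["image"]
a=cv2.resize(t[165:245,355:415],None,fx=7,fy=7,interpolation=cv2.INTER_CUBIC)
b=cv2.resize(s[210:270,290:385],None,fx=4,fy=4,interpolation=cv2.INTER_CUBIC)
im=np.zeros((560,800,3),np.uint8);im[:560,:420]=a;im[:240,420:800]=b
cv2.imwrite("pics/crop0.png",im[:,:,::-1])
for n,c,box in(("top",d["top"],(355,415,165,245)),("side",d["side"],(290,385,210,270))):
    h=cv2.cvtColor(c["image"],cv2.COLOR_RGB2HSV);m0=np.zeros(h.shape[:2],np.uint8);x0,x1,y0,y1=box;m0[y0:y1,x0:x1]=255
    for k,lo,hi in(("blue",(105,120,60),(125,255,255)),("yel",(15,120,100),(32,255,255)),("white",(0,0,140),(180,60,255))):
        m=cv2.inRange(h,lo,hi)&m0
        cs=max(cv2.findContours(m,0,2)[0],key=cv2.contourArea);r=cv2.minAreaRect(cs);print(n,k,r,cv2.boxPoints(r).round(1).tolist())
E
```

```text
top blue ((387.1081237792969, 184.64865112304688), (18.41268539428711, 17.75509262084961), 80.53767395019531) [[376.79998779296875, 177.0], [394.3999938964844, 174.10000610351562], [397.3999938964844, 192.3000030517578], [379.8999938964844, 195.1999969482422]]
top yel ((374.9949645996094, 206.97146606445312), (56.24851608276367, 9.500264167785645), 79.99201965332031) [[365.3999938964844, 180.10000610351562], [374.79998779296875, 178.39999389648438], [384.6000061035156, 233.8000030517578], [375.20001220703125, 235.5]]
top white ((388.4382019042969, 204.15390014648438), (60.50714111328125, 21.20035171508789), 79.87532806396484) [[372.70001220703125, 176.1999969482422], [393.6000061035156, 172.5], [404.20001220703125, 232.10000610351562], [383.29998779296875, 235.8000030517578]]
side blue ((358.9109802246094, 236.21531677246094), (11.334449768066406, 26.42716407775879), 72.6459732055664) [[344.6000061035156, 234.6999969482422], [369.79998779296875, 226.89999389648438], [373.20001220703125, 237.6999969482422], [348.0, 245.60000610351562]]
side yel ((328.28216552734375, 227.55813598632812), (15.910667419433594, 61.710205078125), 75.0685806274414) [[296.3999938964844, 227.8000030517578], [356.0, 211.89999389648438], [360.1000061035156, 227.3000030517578], [300.5, 243.1999969482422]]
side white ((337.82354736328125, 250.7941436767578), (20.858062744140625, 71.54801177978516), 75.96376037597656) [[300.6000061035156, 249.39999389648438], [370.0, 232.0], [375.1000061035156, 252.1999969482422], [305.6000061035156, 269.6000061035156]]
```

View pics/crop0.png

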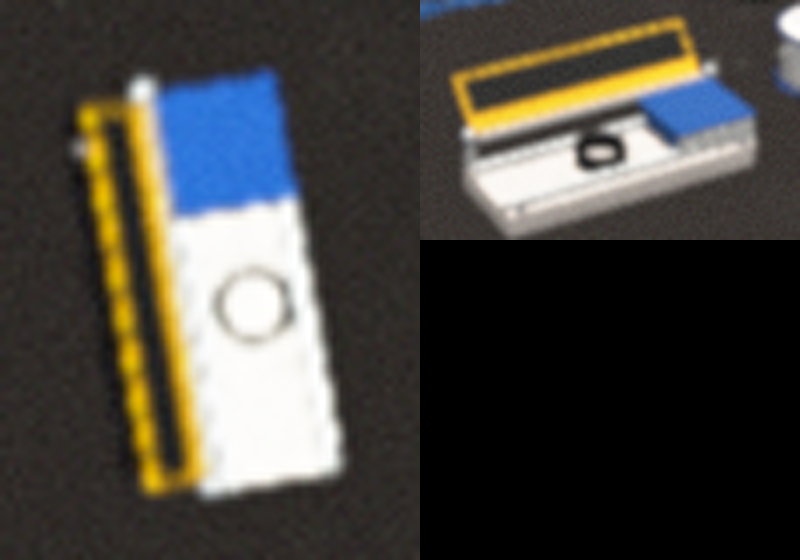

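Run:
```python
import pickle
from h import *
d=pickle.load(open("c0.pkl","rb"));T,S=d["top"],d["side"]
# direction: wing outer edge z=60, and inner
def ang(P):v=P[0]-P[1];return np.arctan2(v[1],v[0])
e=plane(T,[[365.4,180.1],[375.2,235.5]],60);print("edge len(152)",np.linalg.norm(e[0]-e[1]),"yaw",ang(e),e)
b=plane(T,[[387.1,184.65]],34)[0]
w=plane(T,[[393.6-20.9/2,174.35],[393.75,233.95]],16);print("lane yaw",ang(w))
l=plane(T,[[387.1,184.65]],34);
sb=plane(S,[[358.9,236.2]],34)[0];print("blue",b,sb)
bc=plane(T,[[376.8,177],[394.4,174.1],[397.4,192.3],[379.9,195.2]],34);print("blue sizes",[np.linalg.norm(bc[i]-bc[i-1]) for i in range(4)], ang(bc[[0,3]]),ang(bc[[1,2]]))
r=plane(T,[[391.3,208.6]],28)[0];rs=plane(S,[[290+(603-420)/4,210+143/4.]],28)[0]
print("ring",r,rs)
th=np.mean([ang(e),ang(w)])
for yaw in (th,):
    R=np.array([[np.cos(yaw),-np.sin(yaw)],[np.sin(yaw),np.cos(yaw)]])
    o=b[:2]-R@[26,-28.5]; print("yaw",yaw,"O from top blue",o)
    f=lambda P:(P[:,:2]-o)@R
    print("edge ch",f(e),"ring ch",f(np.array([r,rs])))
    # side-check hinge front and wing ends
    for n,p in dict(lf=(-110,-52,16),rear=(52,-52,16),wf=(-104,27,60),wr=(48,27,60)).items():
        P=np.r_[o+R@p[:2],p[2]];print(n,P.round(1),"top",proj(T,P)[0].round(1),"side",proj(S,P)[0].round(1))
```

```text
edge len(152) 154.971655019585 yaw 0.17332111286577395 [[702.03068117 -38.03674937  60.        ]
 [549.38089535 -64.76233163  60.        ]]
lane yaw 0.17114017643542614
blue [ 692.45406387 -101.54596412   34.        ] [690.02615278 -99.73996877  34.        ]
blue sizes [np.float64(52.46535091590667), np.float64(50.68414784609454), np.float64(52.44233067439161), np.float64(50.23050050458929)] 0.1639058266473407 0.1552530669582712
ring [ 624.89670382 -113.93697142   28.        ] [ 627.45905594 -113.39795784   28.        ]
yaw 0.17223064465060006 O from top blue [661.95439386 -77.92351444]
edge ch [[  46.3191662    32.42834678]
 [-108.65239668   32.25935515]] ring ch [[-42.68142014 -29.12967302]
 [-40.06460182 -29.03777116]]
lf [ 562.5 -148.    16. ] top [402.7 230.7] side [313.  263.3]
rear [ 722.1 -120.2   16. ] top [392.7 175.1] side [374.6 244.8]
wf [554.9 -69.1  60. ] top [376.8 233.5] side [299.6 229.5]
wr [704.6 -43.1  60. ] top [367.2 179.2] side [355.9 215. ]
```

```bash
cat >> h.py <<'E'
from scipy.spatial.transform import Rotation as Ro
O=np.array([660.5,-77.5]);YAW=0.172;PHI=0.262
def ch2w(p):
    c,s=np.cos(YAW),np.sin(YAW);return np.array([O[0]+c*p[0]-s*p[1],O[1]+s*p[0]+c*p[1],p[2]])
def w2ch(P):
    c,s=np.cos(YAW),np.sin(YAW);d=np.array(P[:2])-O;return np.array([c*d[0]+s*d[1],-s*d[0]+c*d[1],P[2]])
def Rgoal():
    c,s=np.cos(YAW),np.sin(YAW);return np.array([[c,s,0],[s,-c,0],[0,0,-1.]])@Ro.from_rotvec([0,PHI,0]).as_matrix()
def plan(o,tip):
    "mm tool shift (in goal frame) to bring tip centre to chamber tip; rotvec left in tool frame"
    R=Rgoal();t=ch2w(tip)-11*R[:,2];return R.T@(t-o["eef_pos"]),Ro.from_matrix(o["tool_rot"].T@R).as_rotvec()
def tip(o): return w2ch(o["eef_pos"]+11*o["tool_rot"][:,2])
E
python3 - <<'E'
from h import *
from plant import sensors
o=sensors.get_obs();print(plan(o,[-78,-5.2,105]),tip(o))
E
```

```text
(array([ 438.88120119, -349.97914699,  222.86830626]), array([-0.01919292,  0.26144305,  0.13583277])) [-562.47812617 -355.16498303  206.2114426 ]
```

Call:
play_rows(moves="0 0 0.137 0 0 0 -0.02; 0 0.131 0 0 0 0 -0.02; 0 0.131 0 0 0 0 -0.02; 0 0 0 0.0366 -0.0292 0 -0.02; 0 0 0 0.0366 -0.0292 0 -0.02; 0 0 0 0.0366 -0.0292 0 -0.02; 0 0 0 0.0366 -0.0292 0 -0.02; 0 0 0 0.0366 -0.0292 0 -0.02; 0 0 0 0.0366 -0.0292 0 -0.02; 0 0 0 0.0366 -0.0292 0 -0.02")

```text
t: 1.1
eef_pos: [376.8, -278.6, 284.4]
tool_rot: [[0.952, 0.171, 0.255], [0.165, -0.985, 0.044], [0.259, -0.0, -0.966]]
contact_force: [0.6, -0.2, -0.4]
opening: 0.51
grip_force: 0.0
```

Call:
play_rows(moves="0 0 0 0.0366 -0.0292 0 -0.02; 0 0 0 0.0366 -0.0292 0 -0.02; 0 0 0 0.0366 -0.0292 0 -0.02; 0 0 0 0.0366 -0.0292 0 -0.02; 0 0 0 0.0366 -0.0292 0 -0.02; 0 0 0 0 0 0.045 -0.02; 0 0 0 0 0 0.045 -0.02; 0 0 0 0 0 0.045 -0.02; 0 0 0 0 0 0.045 -0.02; 0 0 0 0 0 0.042 -0.02")

```text
t: 2.1
eef_pos: [581.8, -96.0, 114.9]
tool_rot: [[0.952, 0.171, 0.254], [0.165, -0.985, 0.045], [0.258, -0.0, -0.966]]
contact_force: [0.6, -0.5, 0.3]
opening: 0.507
grip_force: 0.0
```

```bash
cat > look.py <<'E'
import sys,pickle
from h import *
from plant import sensors,imaging
n=sys.argv[1];d={k:imaging.camera(k) for k in("top","side")};pickle.dump(d,open(n+".pkl","wb"))
o=sensors.get_obs();print("t",o["t"],"tip",tip(o).round(1),"F",o["contact_force"].round(1),"open",o["opening"])
a=cv2.resize(d["top"]["image"][160:250,350:425],None,fx=5,fy=5,interpolation=2)
b=cv2.resize(d["side"]["image"][175:275,285:390],None,fx=4,fy=4,interpolation=2)
im=np.zeros((450,795,3),np.uint8);im[:,:375]=a;im[:400,375:]=b;cv2.imwrite(f"pics/{n}.png",im[:,:,::-1])
E
python3 look.py a1
python3 - <<'E'
from h import *
from plant import sensors
o=sensors.get_obs();print(plan(o,[-78,-5.2,105]))
E
```

```text
t 2.2 tip [-79.6  -3.5 101.2] F [1.2 0.6 0.4] open 0.5084739648207326
(array([ 2.44216461,  1.6106352 , -3.24965847]), array([-0.0057729 ,  0.0086372 , -0.00114421]))
```

View pics/a1.png

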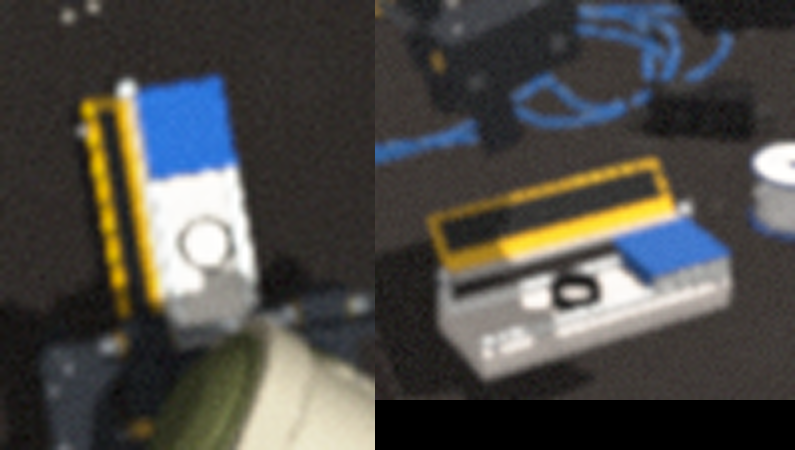

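The side crop shows one fingertip ending at about crop (498,145), i.e. pixel (316,211); the top view has the fingers hidden beneath the gripper. Wing, ring and flap are unmoved.

Run:
```python
import pickle
from h import *
S=pickle.load(open("a1.pkl","rb"))["side"]
for y in(-35,28):
    P=ch2w([-79.6,y,101]);print(y,proj(S,P))
cv2.imwrite("pics/a2.png",cv2.resize(S["image"][120:280,240:400],None,fx=3.7,fy=3.7,interpolation=2)[:,:,::-1])
```

```text
-35 [[320.6776926  222.63107581]]
28 [[307.88852439 211.07498278]]
```

View pics/a2.png

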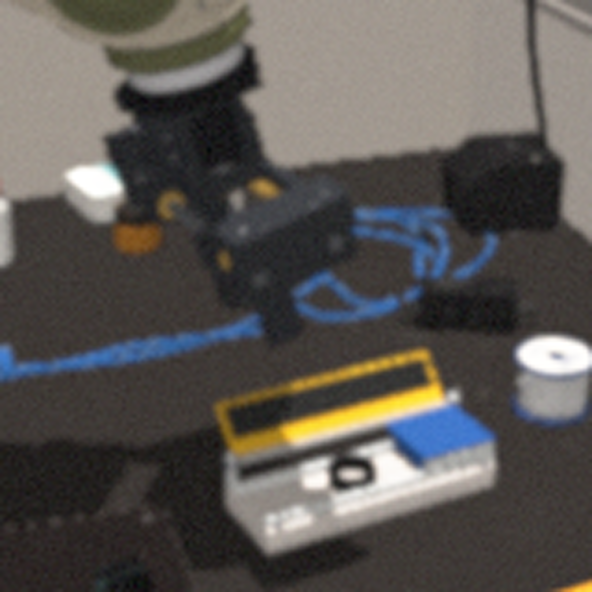

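Run:
```python
import pickle
from h import *
from plant import sensors
print(sensors.get_obs()["eef_pos"])
S=pickle.load(open("a1.pkl","rb"))["side"]
i=S["image"][180:245,285:345].astype(float)
g=np.clip((i/110)**.7*255,0,255).astype(np.uint8)
cv2.imwrite("pics/a3.png",cv2.resize(g,None,fx=9,fy=9,interpolation=2)[:,:,::-1])
```

```text
[579.96343141 -95.13364906 111.85330055]
```

View pics/a3.png

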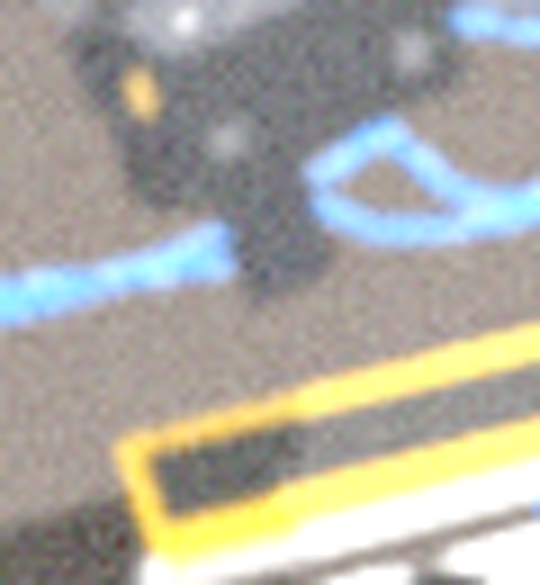

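The side crop shows the right fingertip's bottom at pixel (316.7,212), 10 px above the prediction. I'll go lower and compare with the wing.

Call:
play_rows(moves="0 0 0 -0.002 0.001 0.006 -0.02; 0 0 0 -0.002 0.0007 0.006 -0.02; 0 0 0 -0.001 0 0.006 -0.02; 0 0 0 -0.001 0 0.006 -0.02; 0 0 0 0 0 0.004 -0.02; 0 0 0 0 0 0 -0.02; 0 0 0 0 0 0 -0.02; 0 0 0 0 0 0 -0.02; 0 0 0 0 0 0 -0.02; 0 0 0 0 0 0 -0.02")

```text
t: 3.2
eef_pos: [583.6, -97.8, 88.6]
tool_rot: [[0.952, 0.171, 0.255], [0.165, -0.985, 0.044], [0.259, 0.0, -0.966]]
contact_force: [0.4, -0.1, 0.3]
opening: 0.508
grip_force: 0.0
```

```bash
cat > look2.py <<'E'
import sys,pickle
from h import *
from plant import sensors,imaging
n=sys.argv[1];S=imaging.camera("side");pickle.dump(S,open(n+".pkl","wb"))
o=sensors.get_obs();p=tip(o);print("t",o["t"],"tip",p.round(1),"F",o["contact_force"].round(1),"open",o["opening"])
print("right tip px",proj(S,ch2w(p+[0,-31,0])),"left",proj(S,ch2w(p+[0,31,0])))
i=S["image"][185:275,285:385].astype(float)
g=np.clip((i/160)**.7*255,0,255).astype(np.uint8)
cv2.imwrite(f"pics/{n}.png",cv2.resize(g,None,fx=6,fy=6,interpolation=2)[:,:,::-1])
E
python3 look2.py b1
```

```text
t 3.25 tip [-76.4  -6.8  78. ] F [0.8 0.8 0. ] open 0.5101777510357236
right tip px [[322.69173354 232.16348207]] left [[310.10950498 220.38075833]]
```

View pics/b1.png

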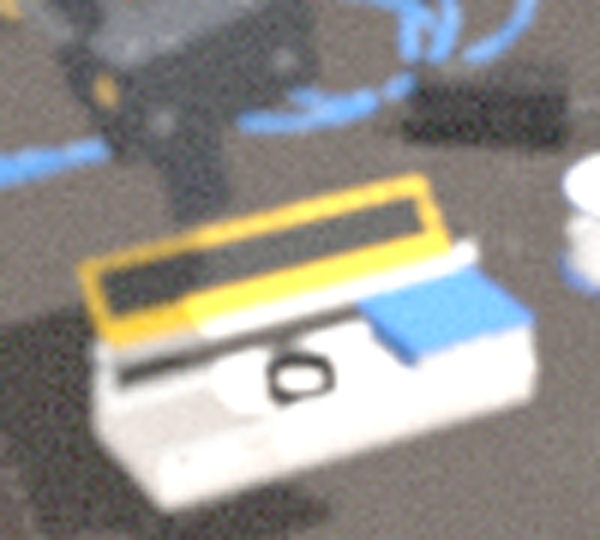

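The side crop shows the right fingertip bottom at pixel (318,222), just clear above the wing edge; ring, wing and flap undisturbed.

Run:
```python
import pickle
from h import *
from plant import sensors
S=pickle.load(open("b1.pkl","rb"));o=sensors.get_obs();R=o["tool_rot"];p=o["eef_pos"]
for n,v in dict(tipR=(0,31,11),bodyNF=(37.5,93.5,-53),bodyNR=(-37.5,93.5,-53),bodyFR=(-37.5,-93.5,-53),bodyNFtop=(37.5,93.5,-110),bodyNRtop=(-37.5,93.5,-110)).items():
    print(n,proj(S,p+R@np.array(v,float))[0].round(1))
i=S["image"][100:260,250:380].astype(float);g=np.clip((i/140)**.7*255,0,255).astype(np.uint8)
im=cv2.resize(g,None,fx=3.7,fy=3.7,interpolation=2)
d0=pickle.load(open("c0.pkl","rb"))["side"];j=np.clip((d0["image"][180:400,0:80].astype(float)/140)**.7*255,0,255).astype(np.uint8)
j=cv2.resize(j,None,fx=2.6,fy=2.6)
out=np.zeros((592,700,3),np.uint8);out[:im.shape[0],:im.shape[1]]=im;out[:j.shape[0],485:485+j.shape[1]]=j
cv2.imwrite("pics/b2.png",out[:,:,::-1])
c=np.array([167.1,-523.7,217.1]);R=np.array([[.9527,.304,0],[.304,-.9527,0],[0,0,-1]])
for v in((0,53,11),(0,-53,11)):print("start tip",proj(d0,c+R@np.array(v,float)))
```

```text
tipR [322.7 232.2]
bodyNF [345.8 212.3]
bodyNR [313.5 229.3]
bodyFR [277.3 194.4]
bodyNFtop [339.7 188.3]
bodyNRtop [305.9 205.3]
start tip [[ 34.09081164 416.41476659]]
start tip [[ 28.60752641 343.23193464]]
```

View pics/b2.png

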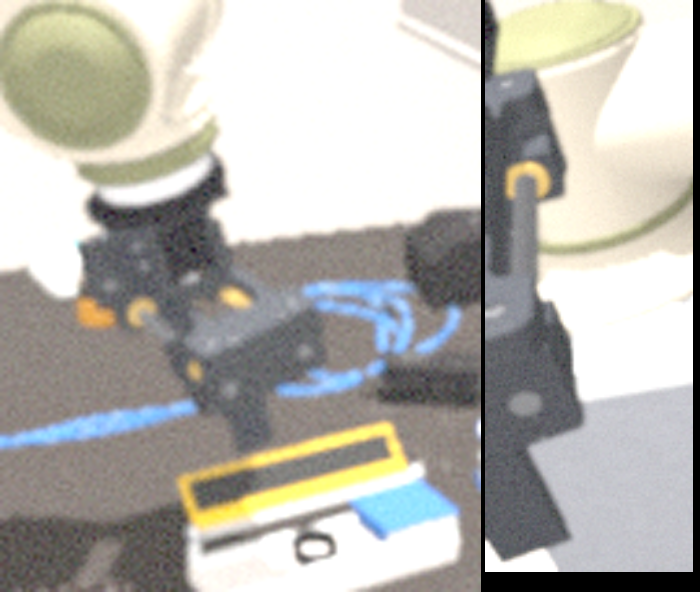

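Call:
play_rows(moves="0 0 0 -0.001 0 0.004 -0.02; 0 0 0 -0.001 0 0.004 -0.02; 0 0 0 -0.001 0 0.004 -0.02; 0 0 0 -0.001 0 0.004 -0.02; 0 0 0 -0.001 0 0.004 -0.02; 0 0 0 -0.001 0 0.004 -0.02; 0 0 0 -0.001 0 0.004 -0.02; 0 0 0 0 0 0 -0.02; 0 0 0 0 0 0 -0.02; 0 0 0 0 0 0 -0.02")

```text
t: 4.25
eef_pos: [584.2, -97.8, 59.8]
tool_rot: [[0.952, 0.171, 0.256], [0.165, -0.985, 0.044], [0.259, 0.0, -0.966]]
contact_force: [0.5, 0.1, -0.5]
opening: 0.51
grip_force: 0.0
```

```bash
cat > st.py <<'E'
import sys,pickle
from h import *
from plant import sensors,imaging
n=sys.argv[1];d={k:imaging.camera(k) for k in("top","side")};pickle.dump(d,open(n+".pkl","wb"))
o=sensors.get_obs();p=tip(o);print("t",o["t"],"tip",p.round(1),"F",o["contact_force"].round(1),o["wrist_torque"].round(2),"open",o["opening"])
for n,c,box in(("top",d["top"],(355,415,165,245)),("side",d["side"],(290,385,190,270))):
    h=cv2.cvtColor(c["image"],cv2.COLOR_RGB2HSV);m0=np.zeros(h.shape[:2],np.uint8);x0,x1,y0,y1=box;m0[y0:y1,x0:x1]=255
    for k,lo,hi in(("blue",(105,120,60),(125,255,255)),("yel",(15,120,60),(32,255,255))):
        m=cv2.inRange(h,lo,hi)&m0;cs=cv2.findContours(m,0,2)[0]
        if cs:
            q=max(cs,key=cv2.contourArea);print(n,k,(m>0).sum(),cv2.boundingRect(q))
E
python3 st.py d1
```

```text
t 4.35 tip [-75.8  -6.9  49.2] F [0.8 0.1 0.4] [0.05 0.14 0.02] open 0.5107798705283175
top blue 325 (378, 175, 20, 20)
top yel 342 (366, 179, 17, 45)
side blue 372 (345, 230, 29, 15)
side yel 588 (298, 214, 62, 29)
```

Call:
play_rows(moves="0 0 0 -0.001 0 0.004 -0.02; 0 0 0 -0.001 0 0.004 -0.02; 0 0 0 -0.001 0 0.004 -0.02; 0 0 0 0 0 0 -0.02; 0 0 0 0 0 0 -0.02; 0 0 0 0 0 0 -0.02; 0 0 0 0 0 0 -0.02; 0 0 0 0 0 0 -0.02; 0 0 0 0 0 0 -0.02; 0 0 0 0 0 0 -0.02")

```text
t: 5.35
eef_pos: [584.3, -97.7, 47.3]
tool_rot: [[0.952, 0.171, 0.255], [0.165, -0.985, 0.044], [0.259, 0.0, -0.966]]
contact_force: [-0.5, -0.5, 0.4]
opening: 0.511
grip_force: 0.0
```

```bash
python3 st.py d2;python3 - <<'E'
import pickle
from h import *
S=pickle.load(open("d2.pkl","rb"))["side"];i=S["image"][170:275,285:385].astype(float)
print(proj(S,ch2w([-75.8,-38,37])))
g=np.clip((i/160)**.7*255,0,255).astype(np.uint8)
cv2.imwrite("pics/d2.png",cv2.resize(g,None,fx=5.5,fy=5.5,interpolation=2)[:,:,::-1])
E
```

```text
t 5.45 tip [-75.7  -6.9  36.7] F [-0.3 -0.3 -0.1] [-0.01  0.11 -0.03] open 0.5053051576927724
top blue 324 (378, 175, 20, 20)
top yel 345 (366, 179, 17, 46)
side blue 402 (345, 230, 28, 15)
side yel 515 (298, 214, 62, 29)
[[323.06460698 248.19186057]]
```

View pics/d2.png

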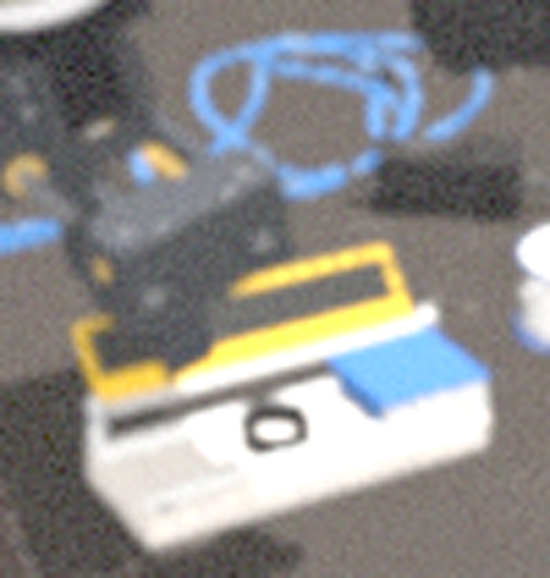

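The side crop shows the right fingertip at pixel (318.6,235.5), 12.5 px above the predicted row. The wing hasn't moved, so the hand really sits about 25 mm further back along the tool axis than stated. I'll calibrate that by contact.

Call:
play_rows(moves="0 0 0 -0.001 0 0.004 -0.02; 0 0 0 -0.001 0 0.004 -0.02; 0 0 0 -0.001 0 0.004 -0.02; 0 0 0 -0.001 0 0.004 -0.02; 0 0 0 -0.001 0 0.004 -0.02; 0 0 0 0 0 0 -0.02; 0 0 0 0 0 0 -0.02; 0 0 0 0 0 0 -0.02; 0 0 0 0 0 0 -0.02; 0 0 0 0 0 0 -0.02")

```text
t: 6.45
eef_pos: [584.7, -97.7, 26.8]
tool_rot: [[0.952, 0.171, 0.255], [0.165, -0.985, 0.044], [0.259, 0.0, -0.966]]
contact_force: [0.8, -1.0, 1.3]
opening: 0.512
grip_force: 0.8
```

```bash
python3 st.py d3
```

```text
t 6.55 tip [-75.3  -6.9  16.1] F [ 1.2 -0.1 -0.6] [-0.12  0.01  0.  ] open 0.5146619225905561
top blue 318 (378, 175, 20, 20)
top yel 387 (363, 179, 20, 46)
side blue 337 (313, 190, 35, 17)
side yel 374 (321, 216, 39, 22)
```

Call:
play_rows(moves="0 0 0 -0.001 -0.0015 0.004 -0.02; 0 0 0 -0.001 0 0.004 -0.02; 0 0 0 -0.001 0 0.004 -0.02; 0 0 0 -0.001 0 0.004 -0.02; 0 0 0 0 0 0 -0.02; 0 0 0 0 0 0 -0.02; 0 0 0 0 0 0 -0.02; 0 0 0 0 0 0 -0.02; 0 0 0 0 0 0 -0.02; 0 0 0 0 0 0 -0.02")

```text
t: 7.55
eef_pos: [584.6, -96.0, 10.2]
tool_rot: [[0.952, 0.171, 0.255], [0.165, -0.985, 0.044], [0.259, -0.0, -0.966]]
contact_force: [-1.1, 1.3, 3.6]
opening: 0.507
grip_force: 1.9
```

```bash
python3 st.py d4
python3 - <<'E'
import pickle
from h import *
# print coarse gray of side region near finger (lane rows)
S=pickle.load(open("d4.pkl","rb"))["side"]["image"];g=cv2.cvtColor(S,cv2.COLOR_RGB2GRAY)
print("cols",list(range(304,346,2)))
for r in range(228,268,2):print(r,*[f"{v:3d}" for v in g[r,304:346:2]])
E
```

```text
t 7.65 tip [-75.1  -5.3  -0.4] F [-1.1  1.4  3.6] [0.33 0.18 0.09] open 0.509374068883217
top blue 141 (377, 175, 11, 20)
top yel 400 (362, 179, 20, 46)
side blue 451 (311, 190, 37, 17)
side yel 43 (311, 211, 8, 7)
cols [304, 306, 308, 310, 312, 314, 316, 318, 320, 322, 324, 326, 328, 330, 332, 334, 336, 338, 340, 342, 344]
228  70  71  78  66  72  79  55  50  42  41  41  40  39  41  58  50  40  52  61  56  63
230  58  73  69  66  60  46  42  43  35  39  40  36  34  51  67  50  37  51  58  67  65
232  50  49  52  45  42  36  38  33  36  41  43  40  36  40  37  45  65 108 145 173 121
234  74  43  40  40  38  39  41  39  35  43  42  39  40  46  89 142 181 199 195 178 124
236  51  36  45  37  40  45  38  40  38  37  41  41  62 107 168 178 163 131 100  67  65
238  28  30  39  39  52  48  35  38  36  33  41  63  95 111 109  79  60  45  52  77 123
240  39  40  40  41  61  60  43  40  39  44  49  62  62  51  35  52  95 139 176 208 220
242  77  84  47  43  41  43  40  38  38  40  41  58  74  58  60  96 156 208 207 225 228
244 110 106  66  35  38  39  36  37  41  57 135 194 181  86  40  44  4
[... 285 characters left out ...]
 155 152 147 144 141 118  70  96 152 231 246 241 234 168 124 152 204 198 219 219 217
254 141 139 135 133 136 128 125 136 135 143 162 164 211 225 226 222 218 214 218 226 227
256 137 138 135 135 136 136 135 133 135 145 146 152 161 168 211 229 231 222 204 183 172
258 129 137 141 136 137 138 142 153 156 157 153 151 148 159 207 196 178 167 158 156 153
260  97 126 137 137 146 152 150 150 149 144 146 155 159 155 159 158 155 149 130 117  94
262  51  97 131 141 149 128 137 151 154 151 154 158 152 149 141 130 111  85  65  66  59
264  25  54 110 136 147 147 154 155 159 151 147 138 123 101  82  66  61  57  56  61  58
266  25  25  60 117 146 155 154 145 137 119  87  63  41  50  50  56  55  61  54  60  59
```

```bash
cat >> h.py <<'E'
def ray_at_y(c,uv,y):
    o,d=ray(c,[uv]);a=w2ch(o);b=w2ch(o+d[0]*1000);s=(y-a[1])/(b[1]-a[1]);return a+s*(b-a)
E
python3 - <<'E'
import pickle
from h import *
d=pickle.load(open("d4.pkl","rb"));S=d["side"]
for y in(-45,-36,-28):print(y,ray_at_y(S,(317.5,252),y).round(1),"right edge",ray_at_y(S,(322.5,247),y).round(1))
for p in [(-85,-48,22),(-70,-48,22),(-55,-48,22),(-60,-12,16),(-40,-12,22),(0,-48,22),(-43,-30,16)]:print(p,proj(S,ch2w(p))[0].round(1))
h=cv2.cvtColor(d["top"]["image"],cv2.COLOR_RGB2HSV);m=cv2.inRange(h,(105,120,60),(125,255,255));m[:165]=0;m[245:]=0;m[:,:360]=0;m[:,415:]=0
ys,xs=np.where(m);r=cv2.minAreaRect(np.c_[xs,ys].astype(np.float32));print(r)
for z in (60,85):
  for p in plane(d["top"],cv2.boxPoints(r),z):print(z,w2ch(p).round(1))
E
```

```text
-45 [-93.3 -45.   36.2] right edge [-80.8 -45.   45.4]
-36 [-88.8 -36.   29.8] right edge [-76.1 -36.   39.1]
-28 [-84.7 -28.   24.1] right edge [-72.  -28.   33.5]
(-85, -48, 22) [321.5 257.1]
(-70, -48, 22) [327.5 255.4]
(-55, -48, 22) [333.4 253.6]
(-60, -12, 16) [323.9 248.9]
(-40, -12, 22) [331.5 244.6]
(0, -48, 22) [354.3 247.4]
(-43, -30, 16) [334.1 250.7]
((381.8327331542969, 184.57850646972656), (18.519338607788086, 8.529411315917969), 83.2901611328125)
60 [54.1 -0.6 60. ]
60 [ 52.9 -24.2  60. ]
60 [  1.6 -21.   60. ]
60 [ 2.8  2.5 60. ]
85 [51.3  2.7 85. ]
85 [ 50.1 -20.3  85. ]
85 [  0.  -17.3  85. ]
85 [ 1.2  5.7 85. ]
```

Call:
play_rows(moves="0 0 0 -0.0005 0 0.002 -0.02; 0 0 0 -0.0005 0 0.002 -0.02; 0 0 0 -0.0005 0 0.002 -0.02; 0 0 0 -0.0005 0 0.002 -0.02; 0 0 0 0 0 0 -0.02; 0 0 0 0 0 0 -0.02; 0 0 0 0 0 0 -0.02; 0 0 0 0 0 0 -0.02; 0 0 0 0 0 0 -0.02; 0 0 0 0 0 0 -0.02")

```text
t: 8.65
eef_pos: [584.8, -96.0, 1.9]
tool_rot: [[0.952, 0.171, 0.255], [0.165, -0.985, 0.044], [0.259, -0.0, -0.966]]
contact_force: [1.1, 1.7, 3.5]
opening: 0.51
grip_force: 1.7
```

```bash
python3 st.py d5
cat >> h.py <<'E'
def flap(T):
    h=cv2.cvtColor(T["image"],cv2.COLOR_RGB2HSV);m=cv2.inRange(h,(105,120,60),(125,255,255));m[:165]=0;m[245:]=0;m[:,:360]=0;m[:,415:]=0
    ys,xs=np.where(m)
    if len(xs)<8:return len(xs)
    b=cv2.boxPoints(cv2.minAreaRect(np.c_[xs,ys].astype(np.float32)));return len(xs),np.array([w2ch(p) for p in plane(T,b,82)]).round(0)[:,:2].tolist()
def gray(S,r0,r1,c0,c1):
    g=cv2.cvtColor(S["image"],cv2.COLOR_RGB2GRAY);print("    ",*[f"{c:3d}" for c in range(c0,c1,2)])
    for r in range(r0,r1):print(r,":",*[f"{v:3d}" for v in g[r,c0:c1:2]])
E
python3 - <<'E'
import pickle
from h import *
d=pickle.load(open("d5.pkl","rb"));print(flap(d["top"]));gray(d["side"],240,262,304,346)
E
```

```text
t 8.75 tip [-74.9  -5.3  -8.7] F [0.9 1.7 3.7] [ 0.4  -0.13 -0.02] open 0.5129667234444498
top blue 25 (376, 176, 5, 18)
top yel 328 (364, 180, 18, 45)
side blue 560 (343, 208, 20, 23)
side yel 66 (311, 215, 7, 6)
(25, [[51.0, 5.0], [51.0, -2.0], [4.0, 1.0], [5.0, 7.0]])
     304 306 308 310 312 314 316 318 320 322 324 326 328 330 332 334 336 338 340 342 344
240 :  49  41  40  42  41  38  40  41  41  31  45  39  43  51  65  79 101 141 176 208 218
241 :  50  42  37  35  48  44  46  44  39  36  36  40  49  60  61  90 148 202 211 223 214
242 :  68  55  35  34  51  55  41  39  42  33  45  63  79  72  65  93 151 211 202 223 228
243 :  94  81  42  44  62  60  42  37  40  46  80 123 131  86  57  72 108 148 185 237 245
244 : 105  92  43  39  58  54  38  35  40  75 143 194 182  88  34  40  47  68 161 245 250
245 : 106  96  51  34  52  50  37  43  40 108 210 226 181  60  26  40  41  28 126 241 250
246 : 104  83  47  42  43  41  39  36  39 126 220 218 156  45  90 113 112  65  91 234 249
247 : 103  71  41  42  40  39  41  37  39 105 207 224 161  56 147 188 183 111  77 228 248
248 :  97  61  60  
[... 540 characters left out ...]
35 133 104  49  59  95 126 165 172 212 223 227 223 216 214 219 223 226
255 : 138 139 138 129 136 114  71  89 121 132 141 144 170 192 212 219 221 223 228 218 197
256 : 138 138 138 133 131 128  99 117 135 142 145 152 157 169 217 227 232 221 204 186 171
257 : 134 137 137 135 134 132 124 137 144 150 155 155 152 167 226 227 216 189 171 163 157
258 : 130 137 139 136 134 139 141 152 156 158 151 153 147 166 216 196 178 165 157 157 151
259 : 117 136 136 136 139 149 152 155 154 149 148 151 153 160 180 167 161 162 148 144 128
260 :  99 130 138 141 147 150 154 153 150 148 149 155 155 154 160 158 155 148 129 117  91
261 :  72 118 138 140 152 140 142 148 147 147 149 158 153 149 152 151 136 123 101  84  63
```

Call:
play_rows(moves="0 0 0 0.0047 0 0.0018 -0.02; 0 0 0 0.0047 0 0.0018 -0.02; 0 0 0 0.0047 0 0.0018 -0.02; 0 0 0 0.0048 0 0.0013 -0.02; 0 0 0 0.0048 0 0.0013 -0.02; 0 0 0 0.0048 0 0.0013 -0.02; 0 0 0 0.0048 0 0.0013 -0.02; 0 0 0 0.0048 0 0.0013 -0.02; 0 0 0 0 0 0 -0.02; 0 0 0 0 0 0 -0.02")

```text
t: 9.75
eef_pos: [624.7, -89.3, 0.5]
tool_rot: [[0.951, 0.171, 0.257], [0.165, -0.985, 0.044], [0.26, 0.0, -0.966]]
contact_force: [0.4, 3.0, 1.0]
opening: 0.511
grip_force: 1.7
```

```bash
python3 st.py e1
python3 - <<'E'
import pickle
from h import *
d=pickle.load(open("e1.pkl","rb"));print(flap(d["top"]));gray(d["side"],238,260,312,364)
E
```

```text
t 9.85 tip [-34.5  -5.4 -10.1] F [1.7 3.3 1.4] [ 0.57 -0.17  0.04] open 0.5123055624342417
top blue 21 (376, 179, 4, 16)
top yel 214 (365, 179, 14, 31)
side blue 330 (348, 208, 14, 20)
side yel 102 (305, 241, 21, 8)
(21, [[43.0, 6.0], [43.0, 3.0], [2.0, 3.0], [2.0, 7.0]])
     312 314 316 318 320 322 324 326 328 330 332 334 336 338 340 342 344 346 348 350 352 354 356 358 360 362
238 :  28  30  33  56  79  90  62  41  43  54  51  42  38  40  40  45  96 159 183 189 191 193 210 225 235 240
239 :  44  53  71  94 112 116  82  43  45  63  56  40  38  35  35  55 133 176 183 200 200 221 233 243 247 248
240 :  69  91 104 119 119 118  90  40  41  59  52  44  42  37  31  50 133 164 166 219 227 243 248 249 249 247
241 :  98 114 119 124 119 111  86  41  40  50  39  39  39  33  26  39  83 106 151 232 246 249 250 250 249 247
242 : 117 118 117 111 106 102  75  41  36  37  43  38  32  29  26  29  40  46 123 237 248 249 250 250 249 243
243 : 118 113 107 103  94  86  73  49  33  43  36  36  36  35  56  83  82  36  97 233 249 247 249 245 240 222
244 : 108 103  94  85  87  86  94  76  35  36  40  37  39 
[... 1001 characters left out ...]
 149 187 216 203 183 165 157 158 146 143
254 : 138 134 136 136 135 135 131 133 140 142 152 158 155 151 151 148 149 165 179 174 166 159 150 146 134 117
255 : 137 137 134 136 139 135 138 141 150 151 160 151 151 145 150 151 153 152 160 161 160 147 134 122  95  78
256 : 134 133 134 140 138 141 147 151 157 158 148 150 149 146 149 155 154 154 159 157 145 125 106  83  69  62
257 : 135 134 137 142 148 151 154 157 152 150 144 151 150 152 154 153 157 149 145 136 118  92  71  58  56  55
258 : 134 140 142 151 155 156 152 151 151 148 151 151 154 151 150 149 145 133 127 101  83  61  59  60  59  58
259 : 142 147 151 158 154 149 149 150 156 156 154 152 156 154 143 140 125 105  83  68  59  55  58  58  55  54
```

Call:
play_rows(moves="0 0 0 0 -0.001 0 -0.02; 0 0 0 0.0048 0 0.0013 -0.02; 0 0 0 0.0048 0 0.0013 -0.02; 0 0 0 0.0048 0 0.0013 -0.02; 0 0 0 0.0048 0 0.0013 -0.02; 0 0 0 0.0048 0 0.0013 -0.02; 0 0 0 0.0048 0 0.0013 -0.02; 0 0 0 0 0 0 -0.02; 0 0 0 0 0 0 -0.02; 0 0 0 0 0 0 -0.02")

```text
t: 10.85
eef_pos: [653.8, -83.1, 0.5]
tool_rot: [[0.951, 0.171, 0.256], [0.165, -0.985, 0.044], [0.26, 0.0, -0.966]]
contact_force: [1.6, 3.5, 1.8]
opening: 0.514
grip_force: 1.6
```

```bash
python3 st.py e2
python3 - <<'E'
import pickle
from h import *
d=pickle.load(open("e2.pkl","rb"));print(flap(d["top"]));S=d["side"]
print(ray_at_y(pickle.load(open("e1.pkl","rb"))["side"],(332.5,251),-36),[proj(S,ch2w([x,-30,28]))[0].round(1).tolist() for x in(-42,-19,0,11,24)])
i=S["image"][180:275,285:385].astype(float)
g=np.clip((i/200)**.7*255,0,255).astype(np.uint8)
cv2.imwrite("pics/e2.png",cv2.resize(g,None,fx=6,fy=6,interpolation=2)[:,:,::-1])
E
```

```text
t 10.95 tip [ -4.9  -4.4 -10.2] F [1.5 3.6 0.7] [ 0.6  -0.15  0.03] open 0.5086065288602395
top blue 23 (377, 178, 4, 17)
top yel 148 (364, 180, 14, 19)
side blue 123 (290, 208, 15, 7)
side yel 122 (305, 238, 33, 10)
(23, [[45.0, 7.0], [46.0, 2.0], [2.0, -0.0], [1.0, 4.0]])
[-50.64505197 -36.          20.97131106] [[334.6, 246.2], [343.3, 243.7], [350.3, 241.6], [354.3, 240.5], [359.0, 239.1]]
```

View pics/e2.png

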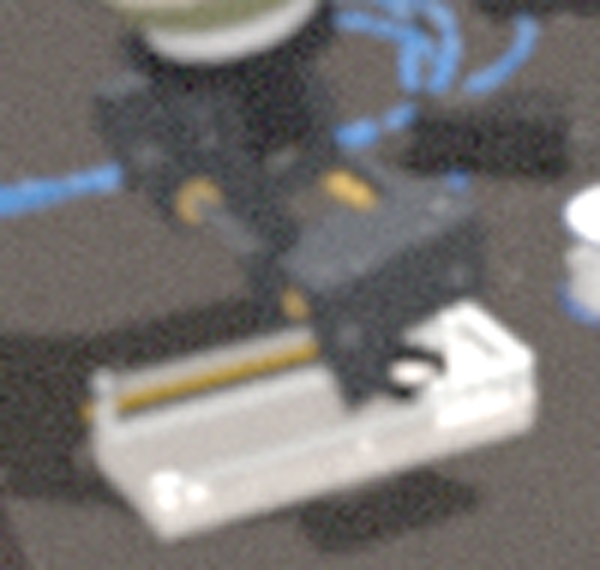

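The side crop shows the fingertip at (355,405) behind the ring, whose centre is at (412,372), which is pixel (353.7,242) or chamber x ≈ 10. It needs about 15 mm more.

Call:
play_rows(moves="0 0 0 0.0029 0 0.0008 -0.02; 0 0 0 0.0029 0 0.0008 -0.02; 0 0 0 0.0029 0 0.0008 -0.02; 0 0 0 0.0029 0 0.0008 -0.02; 0 0 0 0.0029 0 0.0008 -0.02; 0 0 0 0 0 0 -0.02; 0 0 0 0 0 0 -0.02; 0 0 0 0 0 0 -0.02; 0 0 0 0 0 0 -0.02; 0 0 0 0 0 0 -0.02")

```text
t: 11.95
eef_pos: [668.3, -80.6, 0.2]
tool_rot: [[0.952, 0.171, 0.256], [0.165, -0.985, 0.044], [0.259, 0.0, -0.966]]
contact_force: [-0.5, 3.0, 1.4]
opening: 0.512
grip_force: 1.6
```

```bash
python3 st.py e3
python3 - <<'E'
import pickle
from h import *
d=pickle.load(open("e3.pkl","rb"));print(flap(d["top"]));gray(d["side"],234,250,336,376)
E
```

```text
t 12.05 tip [ 10.   -4.4 -10.4] F [0.5 2.7 2.6] [0.55 0.04 0.02] open 0.5037781742897595
top blue 16 (377, 180, 3, 9)
top yel 114 (364, 180, 14, 14)
side blue 120 (290, 206, 20, 9)
side yel 140 (305, 236, 39, 12)
(16, [[51.0, 6.0], [51.0, 1.0], [18.0, 0.0], [18.0, 5.0]])
     336 338 340 342 344 346 348 350 352 354 356 358 360 362 364 366 368 370 372 374
234 :  92 105 115 101  45  36  61  58  37  37  39  66 118 149 208 213 127  62  56  61
235 : 115 120 120 100  50  44  56  52  36  39  32  61 100 123 172 221 188  97  56  54
236 : 124 116 114  97  49  38  44  43  35  38  24  34  56  79 131 193 218 145  68  54
237 : 113 104  96  83  47  39  48  36  40  37  27  30  32  38 101 160 216 193 114  60
238 :  99  88  78  71  50  39  36  42  40  32  59  84  65  26  86 147 183 217 174  70
239 :  76  74  81  95  89  51  40  42  34  38  92 151 113  47  90 166 185 223 211  85
240 :  75  89 112 133 130  67  36  33  36  38 111 183 148  87 132 206 216 219 207  84
241 : 105 127 143 152 152  88  39  41  37  31  94 156 139 119 184 221 222 191 179  84
242 : 139 153 156 156 149  95  33  37  35  41  67 113 114 144 203 200 194 172 161  81
243 : 156 155 148 145 143 102  43  38  39  62  88 118 135 158 189 180 171 165 163  84
244 : 155 145 140 133 136 109  44  40  57  99 127 148 157 165 176 173 173 165 176  95
245 : 139 136 131 134 135 115  56  58  91 122 151 160 158 162 183 192 195 173 184  96
246 : 133 137 130 132 136 127  81  88 120 142 161 157 158 164 199 218 223 188 182 100
247 : 134 132 132 132 133 133 110 116 137 148 160 158 162 183 223 230 219 188 164  92
248 : 138 135 131 128 130 135 134 142 148 157 159 150 166 206 222 216 194 174 155  86
249 : 133 134 134 135 135 142 150 150 151 154 151 148 165 208 195 181 169 165 151  78
```

Call:
play_rows(moves="0 0 0 -0.0029 0 -0.0008 -0.02; 0 0 0 -0.0058 0 -0.0015 -0.02; 0 0 0 -0.0058 0 -0.0016 -0.02; 0 0 0 -0.0058 0 -0.0015 -0.02; 0 0 0 -0.0058 0 -0.0016 -0.02; 0 0 0 -0.0058 0 -0.0015 -0.02; 0 0 0 -0.0058 0 -0.0016 -0.02; 0 0 0 -0.0058 0 -0.0015 -0.02; 0 0 0 -0.0058 0 -0.0016 -0.02; 0 0 0 -0.0058 0 -0.0015 -0.02")

```text
t: 13.05
eef_pos: [611.4, -90.4, 0.0]
tool_rot: [[0.952, 0.171, 0.255], [0.165, -0.985, 0.044], [0.259, 0.0, -0.966]]
contact_force: [1.8, 3.4, 2.5]
opening: 0.511
grip_force: 1.7
```

```bash
python3 st.py f1
python3 - <<'E'
import pickle
from h import *
d=pickle.load(open("f1.pkl","rb"));print(flap(d["top"]));gray(d["side"],234,248,350,376)
E
```

```text
t 13.15 tip [-48.2  -4.2 -10.7] F [-0.8  3.   3.3] [0.34 0.18 0.05] open 0.5131306076998025
top blue 17 (379, 193, 1, 2)
top yel 249 (364, 180, 16, 35)
side blue 445 (343, 208, 20, 21)
side yel 86 (322, 213, 8, 6)
(17, [[49.0, 5.0], [48.0, 2.0], [2.0, 4.0], [2.0, 7.0]])
     350 352 354 356 358 360 362 364 366 368 370 372 374
234 : 165 196 199 205 157 163 156 210 212 129  63  59  53
235 : 193 214 171 154 104 113 120 167 217 186  95  57  51
236 : 192 172 109  72  48  57  79 131 193 219 145  69  63
237 : 180 135  50  30  33  25  31 100 160 212 191 112  60
238 : 188 119  20  51  84  61  20  82 152 184 219 174  79
239 : 198 136  41  97 153 114  49  90 167 185 224 209  81
240 : 213 163  48 115 183 149  80 133 207 215 215 206  84
241 : 237 186  45 103 160 154 135 183 223 224 190 175  83
242 : 247 201  60  94 138 170 178 205 198 195 170 160  78
243 : 248 220 109 141 177 188 195 189 176 172 164 165  85
244 : 248 240 168 177 196 188 182 184 173 177 164 174  90
245 : 249 247 220 183 191 185 179 187 187 194 173 182 101
246 : 249 250 235 183 181 189 193 203 221 220 190 180  98
247 : 247 249 239 188 192 197 218 225 232 219 188 164  93
```

Run:
```python
import pickle
from h import *
d=pickle.load(open("f1.pkl","rb"));S=d["side"]
print([(p,proj(S,ch2w(p))[0].round(1).tolist()) for p in[(0,-48,30),(0,-52,30),(0,-52,22),(52,-52,30),(52,-52,16),(-110,-52,16),(22.5-15.5,-30,28),(22.5+15.5,-30,28)]])
gray(S,232,262,346,380);gray(S,246,270,296,316)
T=pickle.load(open("c0.pkl","rb"))
print([proj(T["top"],ch2w(p))[0].round(1).tolist() for p in[(52,-28,34),(0,-28,34),(-110,-30,16)]])
g=cv2.cvtColor(T["top"]["image"],cv2.COLOR_RGB2GRAY);h=cv2.cvtColor(T["top"]["image"],cv2.COLOR_RGB2HSV)
print("sat col 387",[(r,int(h[r,387,1]),int(g[r,387])) for r in list(range(171,180))+list(range(189,199))]);print([(r,int(g[r,394])) for r in range(228,240)])
```

```text
[((0, -48, 30), [354.4, 244.5]), ((0, -52, 30), [355.4, 245.3]), ((0, -52, 22), [355.3, 248.3]), ((52, -52, 30), [374.3, 239.7]), ((52, -52, 16), [374.0, 244.8]), ((-110, -52, 16), [312.3, 263.3]), ((7.0, -30, 28), [352.9, 240.9]), ((38.0, -30, 28), [364.1, 237.7])]
     346 348 350 352 354 356 358 360 362 364 366 368 370 372 374 376 378
232 :  38  92 160 153 151 145 148 183 210 194 112  59  52  55  55  56  60
233 :  41  93 143 156 174 190 172 196 194 222 172  79  60  55  58  56  60
234 :  80 132 165 196 199 205 157 163 156 210 212 129  63  59  53  56  57
235 : 125 187 193 214 171 154 104 113 120 167 217 186  95  57  51  59  62
236 : 157 209 192 172 109  72  48  57  79 131 193 219 145  69  63  56  57
237 : 156 192 180 135  50  30  33  25  31 100 160 212 191 112  60  57  59
238 : 169 186 188 119  20  51  84  61  20  82 152 184 219 174  79  60  56
239 : 203 186 198 136  41  97 153 114  49  90 167 185 224 209  81  56  52
240 : 214 193 213 163  48 115 183 149  80 133 207 215 215 206  84  50  59
241 : 212 223 237 186  45 103 160 154 135 183 223 224 190 175  83  53  54
242 : 233 241 247 20
[... 2416 characters left out ...]
 145 152
266 :  29  31  26  22  27  37  62 115 147 156
267 :  33  36  30  31  27  38  44  98 141 149
268 :  34  23  28  34  30  27  34  66 128 127
269 :  33  31  30  27  29  27  34  46  97  86
[[385.2, 176.2], [388.4, 194.2], [395.0, 232.5]]
sat col 387 [(171, 43, 45), (172, 24, 40), (173, 45, 42), (174, 30, 39), (175, 109, 53), (176, 173, 80), (177, 195, 104), (178, 195, 114), (179, 200, 107), (189, 207, 104), (190, 201, 107), (191, 201, 110), (192, 201, 110), (193, 195, 107), (194, 118, 139), (195, 20, 208), (196, 7, 248), (197, 3, 252), (198, 3, 252)]
[(228, 252), (229, 252), (230, 252), (231, 252), (232, 248), (233, 206), (234, 112), (235, 50), (236, 41), (237, 43), (238, 45), (239, 44)]
```

Call:
play_rows(moves="0 0 0 0.0068 0 0.0018 -0.02; 0 0 0 0.0068 0 0.0018 -0.02; 0 0 0 0.0068 0 0.0018 -0.02; 0 0 0 0.0068 0 0.0018 -0.02; 0 0 0 0.0068 0 0.0018 -0.02; 0 0 0 0.0068 0 0.0018 -0.02; 0 0 0 0.0068 0 0.0018 -0.02; 0 0 0 0.0058 0 0.0016 -0.02; 0 0 0 0.0028 0 0.0008 -0.02; 0 0 0 0.0022 0 0.0006 -0.02")

```text
t: 14.15
eef_pos: [671.7, -79.9, 0.0]
tool_rot: [[0.952, 0.171, 0.255], [0.165, -0.985, 0.044], [0.259, -0.0, -0.966]]
contact_force: [-2.2, 1.1, 2.4]
opening: 0.512
grip_force: 1.7
```

Call:
play_rows(moves="0 0 0 0 0 0 -0.02; 0 0 0 0 0 0 -0.02; 0 0 0 -0.0029 0 -0.0008 -0.02; 0 0 0 -0.0068 0 -0.0018 -0.02; 0 0 0 -0.0077 0 -0.002 -0.02; 0 0 0 -0.0077 0 -0.0021 -0.02; 0 0 0 -0.0077 0 -0.0021 -0.02; 0 0 0 -0.0077 0 -0.002 -0.02; 0 0 0 -0.0077 0 -0.0021 -0.02; 0 0 0 -0.0058 0 -0.0015 -0.02")

```text
t: 15.15
eef_pos: [615.7, -89.7, 0.0]
tool_rot: [[0.952, 0.171, 0.255], [0.165, -0.985, 0.044], [0.259, -0.0, -0.966]]
contact_force: [2.8, 2.4, 1.7]
opening: 0.509
grip_force: 1.7
```

```bash
python3 st.py f2
python3 - <<'E'
import pickle
from h import *
d=pickle.load(open("f2.pkl","rb"));print(flap(d["top"]));gray(d["side"],234,248,346,376)
E
```

```text
t 15.25 tip [-43.7  -4.3 -10.7] F [-1.2  1.8  2.9] [0.3  0.31 0.1 ] open 0.5096136649532246
top blue 20 (376, 177, 4, 18)
top yel 237 (365, 179, 15, 34)
side blue 405 (344, 208, 18, 21)
side yel 88 (305, 242, 16, 6)
(20, [[49.0, 5.0], [48.0, 2.0], [2.0, 4.0], [2.0, 7.0]])
     346 348 350 352 354 356 358 360 362 364 366 368 370 372 374
234 :  71 120 155 200 199 200 150 154 149 202 212 132  62  57  56
235 : 122 183 191 218 180 148  97  96  97 155 215 182  93  58  56
236 : 149 206 191 193 133  79  44  38  49  97 183 217 147  67  57
237 : 156 193 181 172  96  29  38  39  27  52 135 213 192 112  57
238 : 170 183 185 177  78  49 109 107  69  32 109 182 220 171  70
239 : 200 184 198 180  72  87 174 170 114  48 122 184 224 212  83
240 : 211 194 216 212  90  93 184 189 132 108 162 215 215 206  87
241 : 215 222 237 238 101  66 133 153 140 176 196 220 193 178  80
242 : 231 242 246 244 130  82 121 163 173 202 190 191 170 164  83
243 : 246 247 248 246 177 145 176 187 195 192 175 175 167 164  82
244 : 249 248 249 247 221 180 199 191 185 179 178 176 163 172  94
245 : 249 248 249 249 230 186 187 186 180 186 190 191 171 186 102
246 : 248 248 249 249 236 183 184 190 195 205 216 219 188 179 102
247 : 249 249 248 249 238 187 186 197 218 224 228 220 190 164  93
```

Call:
play_rows(moves="0 0 0 0.001 0 -0.0039 -0.02; 0 0 0 0.0016 0 -0.0058 -0.02; 0 0 0 0.0016 0 -0.0058 -0.02; 0 0 0 0.0016 0 -0.0058 -0.02; 0 0 0 0.0016 0 -0.0058 -0.02; 0 0 0 0.0016 0 -0.0058 -0.02; 0 0 0 0.0021 0 -0.0077 -0.02; 0 0 0 0.0021 0 -0.0077 -0.02; 0 0 0 0.0026 0 -0.0097 -0.02; 0 0 0 0.0026 0 -0.0097 -0.02")

```text
t: 16.25
eef_pos: [616.6, -89.5, 71.0]
tool_rot: [[0.952, 0.171, 0.255], [0.165, -0.985, 0.044], [0.259, -0.0, -0.966]]
contact_force: [0.7, -0.5, -0.3]
opening: 0.509
grip_force: 0.0
```

Call:
play_rows(moves="0 0 0 0 0 -0.02 -0.02; 0 0 0 0 0 -0.02 -0.02; 0 0 0 0 0 -0.02 -0.02; 0 0 0 0 0 -0.02 -0.02; 0 0 0 0 0 -0.02 -0.02; 0 0 0 0 0 0 -0.02; 0 0 0 0 0 0 -0.02; 0 0 0 0 0 0 -0.02; 0 0 0 0 0 0 -0.02; 0 0 0 0 0 0 -0.02")

```text
t: 17.25
eef_pos: [591.0, -93.8, 166.0]
tool_rot: [[0.952, 0.171, 0.254], [0.165, -0.985, 0.045], [0.258, -0.001, -0.966]]
contact_force: [0.2, -0.0, 0.4]
opening: 0.509
grip_force: 0.0
```

```bash
python3 st.py g1
python3 - <<'E'
import pickle
from h import *
d=pickle.load(open("g1.pkl","rb"))
a=cv2.resize(d["top"]["image"][160:250,350:425],None,fx=5,fy=5,interpolation=2)
b=cv2.resize(d["side"]["image"][175:275,285:390],None,fx=4,fy=4,interpolation=2)
im=np.zeros((450,795,3),np.uint8);im[:,:375]=a;im[:400,375:]=b;cv2.imwrite("pics/g1.png",im[:,:,::-1])
E
```

```text
t 17.35 tip [-68.3  -4.3 155.7] F [ 0.1  0.2 -0.5] [-0.04  0.11 -0.01] open 0.5079555178002997
top blue 323 (378, 175, 20, 20)
top yel 321 (366, 179, 16, 44)
side blue 584 (290, 190, 58, 25)
side yel 585 (298, 214, 62, 29)
```

```bash
python3 -c "
from plant import finish_job
print(finish_job())"
```

```text
the job is handed in; nothing more can be done
None
```

The ring is in the chamber at about x = 25 mm (19–32 needed), the flap is shut again (colour masks match the start in both cameras), the fingers are clear, and the job was handed in at about 17 s.

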